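# Seat a culture flask on the cell imager and hold it for the exposure

### The job

Get the small culture flask ready for its picture: first blow the imager's stage clean by pressing the nozzle of the bracketed duster can right down and letting it spring back up. Then lay the flask on the stage, broad side down, its flat end touching the stop block and its cap pointing away from the block, and with one diagonal push hold it firmly, but without straining it, against the fence and down on the stage together, its long side flush along the fence. Finish while still pushing and holding it like that, do not let go, and leave the other things on the bench where they are.

Things in the scene. Friction and masses are not known exactly. Their poses are not given: they have to be found in the camera images.
- flask: Small clear culture flask, about 40 g, lying on its broad side. Body 72 long (x) x 50 wide (y) x 26 mm high (z up); its long top edges are bevelled 45 degrees over 8 mm (side walls upright to 18 mm, flat top 34 mm wide). At +x a 14 mm shoulder and a white cap, 23 mm diameter, ending 66 mm from the origin; the -x end is flat. Origin: centre of the body's underside. Starts right of the imager.
- seat (a point): Inside corner where fence, stop block and stage surface meet, 75 mm above the bench; does not move in a run. Axes: x level across the stage to the fence, away from the robot; y along the fence away from the stop block; z up. A flask fully home has its origin at x -25, y +36, z 0 mm in this frame and its own x along this y.
- stage: Dark level stage plate of the imager, 75 mm above the bench, with a flush round window of 40 mm. Origin: on the bench below the window's centre; axes as seat. Plate spans x -125 to +57, y -125 to +125 mm; the seat corner is at x +25, y -36, z +75. Behind it (x +58 to +110) the housing rises to 88 mm above the bench. Fixed.
- fence: Aluminium fence bar fixed on the stage along the seat's far side, 14 mm thick, 14 mm high, 150 mm long. Same origin and axes as stage; its face towards the robot is the plane x = +25 mm, from y -60 to +90 mm.
- stop: Aluminium stop block fixed on the stage at the fence's right-hand end, 42 (x) x 20 (y) x 14 mm high. Same origin and axes as stage; the face that the flask's flat end meets is the plane y = -36 mm, from x -17 to +25 mm.
- nozzle (a joint): Sprung nozzle cap of the duster can, travel straight down in m: 0 at rest, 0.005 fully down. Starts to move at 3 N, fully down at 8 N, springs back by itself; pressed means beyond 0.0035.
- nozzle_top (a point): Centre of the flat top of the white nozzle cap (26 mm diameter, 168 mm above the bench) on an aluminium can, 53 mm diameter, in a fixed bracket left of the imager. A thin straw leaves the cap's side and points over the stage, out to 58 mm from the cap's axis, 7 to 29 mm below the top.
- big_flask: Bystander: large culture flask lying on its side, body 112 x 84 x 37 mm plus cap. Origin: centre of the body's underside.
- petri: Bystander: stack of three Petri dishes, 92 mm diameter, 46 mm high. Origin: centre of the underside.
- reagent: Bystander: round glass bottle with a blue screw cap, 56 mm diameter, 100 mm high. Origin: centre of the underside.
- marker: Bystander: marker pen lying down, 136 mm long, 12 mm thick. Origin: under its middle.
- timer: Bystander: flat white timer, 62 x 68 x 18 mm. Origin: centre of the underside.
- tip_box: Bystander: closed orange pipette-tip box, 122 x 84 x 72 mm. Origin: centre of the underside.
- pipette: Bystander: white hand pipette lying down, 236 mm long, 26 mm thick. Origin: under its middle.
There are look-alikes about, which are no part of the job. What is shaped like the flask but blue or orange is not meant.

How it is judged:
By the outcome, as a careful person would: the job done as asked, in the order asked, and still so for the second after the job is handed in, while the arm keeps its last pose, push and grip.
It also fails if it takes over 67 s, if anything falls off the work surface, if the arm or the gripper's body presses on something with over 40 N, if the wrist force passes 120 N, or if a joint passes its speed limit or range.

### The arm

A 7-joint arm with a two-finger parallel gripper is mounted at the origin on the work surface. World frame = base frame: x ahead of the robot, y to its left, z up, the work surface at z = 0. Lengths are in m, angles in rad, forces in N, time in s.
With the tool pointing down it reaches from about 0.425 to 0.925 m from the base axis. Payload 6.8 kg.
Tool frame: the origin (TCP) lies at the very end of the fingers, on their centre line; the grasp point (between the pads) lies r.grip_depth behind it (r.grip_depth is the distance from the TCP to the grasp point, in m); z points along the fingers, x is the direction in which the jaws open and shut, and the axes are right-handed (so a half turn about z gives the same grasp; the last joint's range is limited). The gripper opens to 85 mm and grips with 20 to 120 N. Pads are 22 mm wide; open, the fingers measure 114 mm over their backs; the gripper's body (76 mm by 85 mm) begins 54 mm behind the grasp point. The pads swing forward as they close: fully open they stand 13 mm farther back than shut.
Start: joints at [-1.278, 0.477, 0.022, 1.555, -0.011, 1.109, -0.083], TCP at [0.263, 0.622, 0.231] pointing down, gripper open.
Joint ranges: [-2.96, 2.96], [-0.34, 2.1], [-1.41, 1.46], [0.24, 2.44], [-1.37, 4.51], [0.17, 1.92], [-2.96, 2.96]. Speed limits (rad/s): [2.39, 2.39, 3.14, 3.14, 3.14, 3.14, 3.14].

### API

Orientations are given as a rotation vector (axis times angle).
In Python, from bench import readout, grab_frame, workorder, r gives the robot as it stands.
- The arm moves only by the shell command python3 -m handwheel 'ROWS' [FORCE]. ROWS is text: rows parted by semicolons, each of 7 numbers parted by spaces: the shift along the tool's x, y, z in mm, then the turn, a rotation vector about the tool's x, y, z in degrees, then the finger opening in mm, from 0 to 85.4. A call has 1 to 12 rows; each row is the pose to reach, as a shift and turn from the pose commanded when the call began, along the tool's axes at that moment; what a row does not reach only later rows make up. A row lasts 1/8 s, in which the tool goes at most 62.5 mm and 10.7 degrees, less where a joint would pass 70% of its speed; a pose out of reach is approached as far as the arm can. A call with a gripper value outside its range is refused whole. The fingers move at their own pace and stop on an object; FORCE is the grip in N (left out, the last holds). Time passes only in rows, so rows that repeat a pose let the fingers close. It gives the time, the measured TCP pose, the force and the opening at its end, in the units of the state.
- readout.get_obs(): the state, without advancing time (a new reading comes with each control period).
- grab_frame(name): name is "scene" or "top" or "wrist"; returns a dict with "pixels" (384x512x3 uint8, red, green, blue), "fx", "fy", "cx", "cy" (pixels), "rvec" (rotation vector, rad) and "tvec" (3), from world to camera coordinates, as OpenCV has them. Camera axes: x right, y down, z forward; pixel columns grow to the right and rows downward; lengths in m; the calibration is good to about 2 mm. A picture is of the moment at which its call begins. There is no depth.
- workorder.hand_in(): hands the job in, once; it reports no verdict.
The state is a dict: "clock": time; "joints": joint angles; "qvel": joint speeds; "tau": joint torques, N m; "tcp_pos": TCP position; "orientation": TCP orientation; "contact_force": force on the tool from outside, world axes, zero at the start; "moment": the same for the moment, N m; "grip_width": finger opening in m.
Only numpy, scipy, OpenCV 4.12 (cv2) and the standard library are available. Lean on these libraries where they do the work, as an engineer would, in place of code of your own. Each camera call takes 0.05 s, during which the arm holds its last target.

## Working session

There is one attempt and no reset: what is moved stays moved. The work goes in short steps, Python scripts to look and compute and a shell command to move; the robot and the scene stay as the last step left them, time stands still between calls to the robot, and variables do not carry over. Pictures are saved under pics/ and viewed, and the job is handed in when it is done.

```bash
ls; mkdir -p pics; python3 - <<'E'
from bench import readout, grab_frame, workorder, r
import cv2
print(readout.get_obs()); print(r.grip_depth)
for n in("scene","top","wrist"):
    f=grab_frame(n); cv2.imwrite(f"pics/{n}0.png",f["pixels"][:,:,::-1]); print(n,f["fx"],f["cx"],f["cy"],f["rvec"],f["tvec"])
E
```

```text
pics
{'clock': 0.0, 'joints': array([-1.27811945,  0.47777991,  0.02236415,  1.55644481, -0.01152597,
        1.10931756, -0.08312967]), 'qvel': array([ 4.30642464e-04,  1.73444421e-03, -1.42316291e-03,  9.86083530e-05,
       -2.48673632e-03, -1.84066233e-03,  2.41187940e-05]), 'tau': array([-6.18896374e-04, -5.96452975e+01,  1.60730258e+00, -2.81194085e+01,
        1.23595764e-02,  9.19540529e-03, -1.33162806e-05]), 'tcp_pos': array([0.26312945, 0.62095612, 0.23034254]), 'orientation': array([ 2.61827995e+00,  1.73414579e+00, -2.27229362e-03]), 'contact_force': array([0.03048097, 0.21543172, 0.00347179]), 'moment': array([-0.04521962, -0.02660051, -0.02277255]), 'grip_width': 0.08544468008191645}
0.0187
scene 365.41177672432667 261.34346572810335 193.80429854830052 [ 2.33896499  1.11999171 -0.32041923] [-0.30918826 -0.24074363  1.44076983]
top 450.1775942724572 250.35951127666647 192.83048086872893 [ 2.19294179 -2.17353518  0.07437281] [-0.01188696  0.46329552  1.80212396]
wrist 316.60111441270516 256.95903532431703 196.00666471067734 [-2.4226107  -1.60780371 -0.21678493] [-0.67363345 -0.036627    0.37766179]
```

View pics/scene0.png

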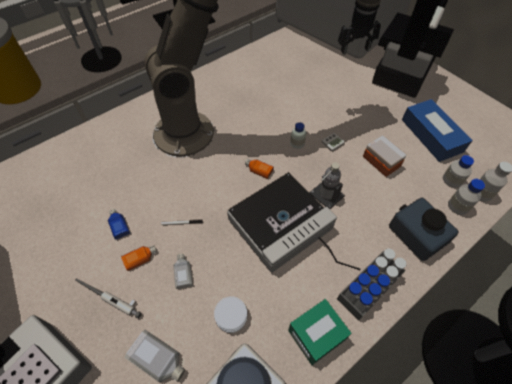

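View pics/top0.png

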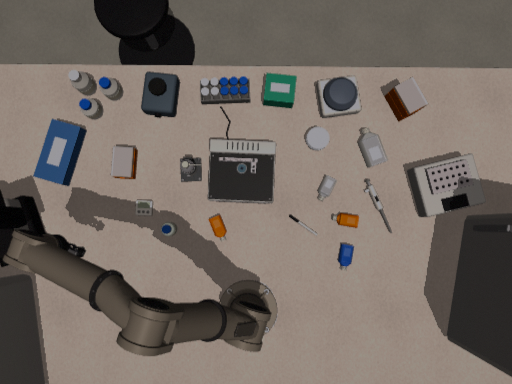

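View pics/wrist0.png

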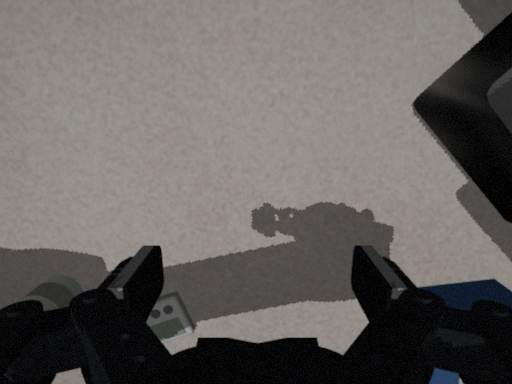

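```bash
python3 - <<'E'
import cv2
t=cv2.imread("pics/top0.png"); 
cv2.imwrite("pics/t1.png",cv2.resize(t[125:225,165:285],None,fx=6.5,fy=6,interpolation=cv2.INTER_CUBIC)[:600])
cv2.imwrite("pics/t2.png",cv2.resize(t[160:220,290:370],None,fx=8,fy=8,interpolation=cv2.INTER_CUBIC))
s=cv2.imread("pics/scene0.png")
cv2.imwrite("pics/s1.png",cv2.resize(s[155:275,215:355],None,fx=5,fy=5,interpolation=cv2.INTER_CUBIC))
cv2.imwrite("pics/s2.png",cv2.resize(s[230:310,140:230],None,fx=7,fy=7,interpolation=cv2.INTER_CUBIC))
E
```

```text
(no output)
```

View pics/t1.png

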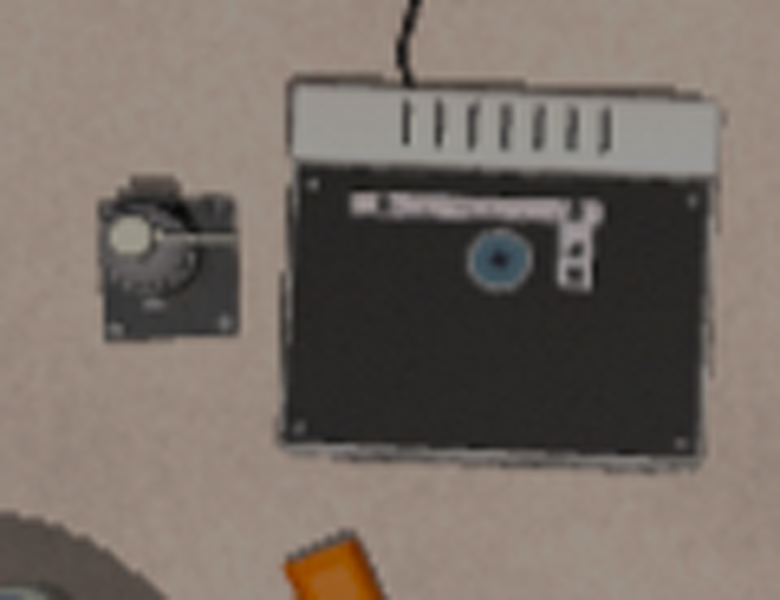

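View pics/t2.png

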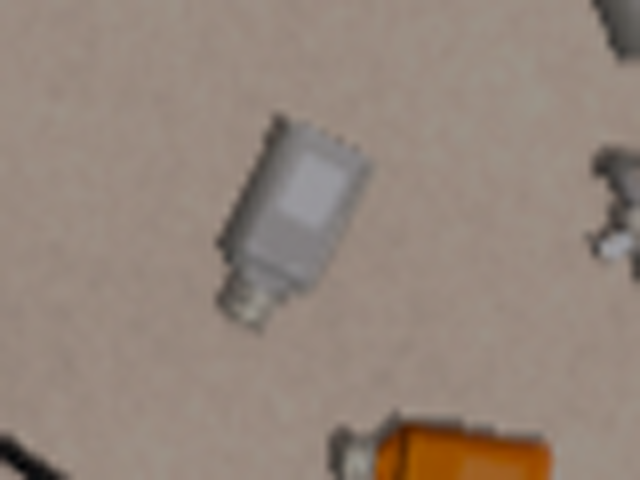

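View pics/s1.png

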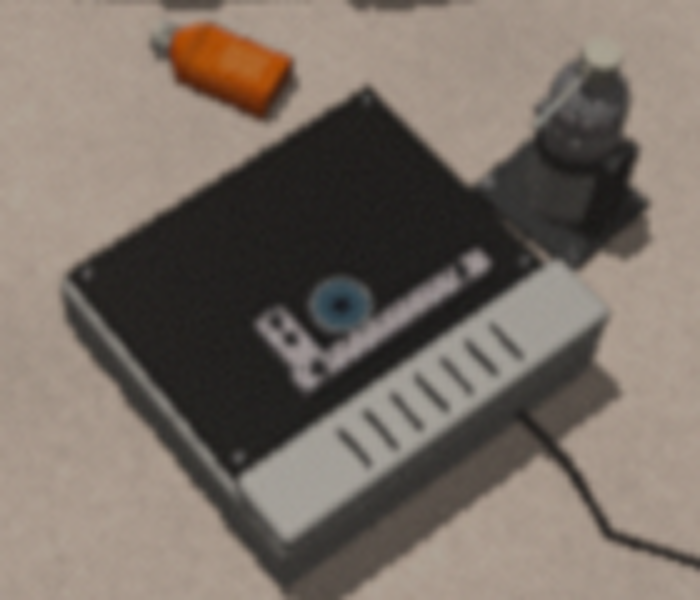

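View pics/s2.png

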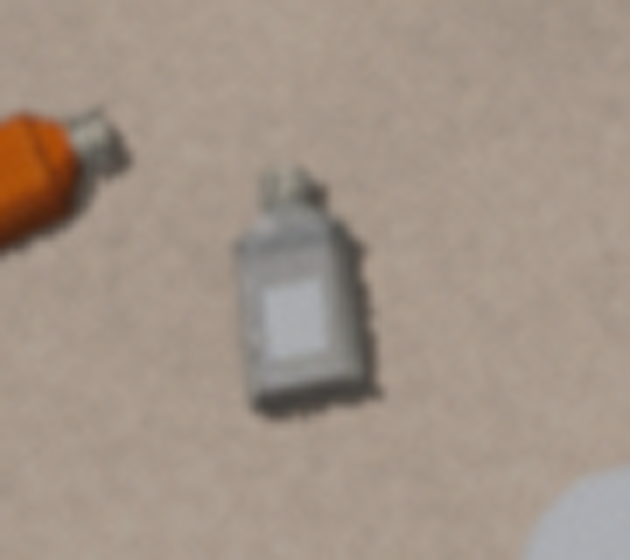

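```bash
cat > h.py <<'E'
import numpy as np, cv2
from scipy.spatial.transform import Rotation as R
def cam(f): return R.from_rotvec(f["rvec"]).as_matrix(),np.array(f["tvec"])
def ray(f,uv):
    M,t=cam(f); d=M.T@np.array([(uv[0]-f["cx"])/f["fx"],(uv[1]-f["cy"])/f["fy"],1.]); return -M.T@t,d
def onz(f,uv,z):
    o,d=ray(f,uv); return o+d*(z-o[2])/d[2]
def tri(f,a,g,b):
    o,d=ray(f,a);p,e=ray(g,b); s=np.linalg.lstsq(np.c_[d,-e],p-o,rcond=None)[0]
    A,B=o+d*s[0],p+e*s[1]; return (A+B)/2,np.linalg.norm(A-B)
def proj(f,P):
    M,t=cam(f); c=M@np.array(P)+t; return np.array([c[0]/c[2]*f["fx"]+f["cx"],c[1]/c[2]*f["fy"]+f["cy"]])
E
python3 - <<'E'
from h import *
from bench import grab_frame
np.set_printoptions(precision=4,suppress=True)
T=grab_frame("top");S=grab_frame("scene")
def blob(f,lo,hi,box,space="hsv"):
    x0,y0,x1,y1=box; im=f["pixels"][y0:y1,x0:x1]
    h=cv2.cvtColor(im,cv2.COLOR_RGB2HSV); m=cv2.inRange(h,lo,hi)
    n,l,s,c=cv2.connectedComponentsWithStats(m); 
    if n<2: return None
    k=1+np.argmax(s[1:,4]); cs=cv2.findContours((l==k).astype('uint8'),cv2.RETR_EXTERNAL,cv2.CHAIN_APPROX_NONE)[0][0][:,0]+[x0,y0]
    return c[k]+[x0,y0],s[k],cs
w=blob(T,(90,60,40),(130,255,255),(225,155,260,180)); w2=blob(S,(90,60,40),(130,255,255),(270,205,295,225))
print("win",w[0],w[1],w2[0],w2[1]); print(onz(T,w[0],.075),onz(S,w2[0],.075),tri(T,w[0],S,w2[0]))
# nozzle cap
n=blob(T,(15,15,140),(45,90,255),(178,158,192,172)); n2=blob(S,(15,15,140),(45,90,255),(328,158,345,172))
for q in(n,n2): print("noz",q and (q[0],q[1]))
print(onz(T,n[0],.168),onz(S,n2[0],.168),tri(T,n[0],S,n2[0]))
# dark plate
for f,b,nm in((T,(195,140,290,215),"T"),(S,(215,165,345,275),"S")):
    p=blob(f,(0,0,0),(180,255,62),b); a=cv2.minAreaRect(p[2].astype('float32')); 
    hull=cv2.convexHull(p[2]); ap=cv2.approxPolyDP(hull,6,True)[:,0]
    print(nm,[ (tuple(int(v) for v in q),onz(f,q,.075)[:2].round(4)) for q in ap])
# fence bright
    x0,y0,x1,y1=b
    fm=blob(f,(120,5,110),(179,60,255),b); print("fence",fm and (fm[0],fm[1]))
    if fm: 
        print(cv2.approxPolyDP(fm[2],2,True)[:,0].tolist())
    np.save(nm+".npy",f["pixels"])
E
```

```text
win [241.3636 167.9091] [13 10  8  7 44] [282.8621 215.4828] [ 9  7  9  8 58]
[0.557  0.0282 0.075 ] [0.5604 0.0301 0.075 ] (array([0.5584, 0.0297, 0.0724]), np.float64(0.003565920365974476))
noz (array([184.5, 164. ]), array([ 4,  4,  6,  5, 26], dtype=int32))
noz (array([335.2857, 164.3265]), array([ 3,  2,  9,  8, 49], dtype=int32))
[0.5579 0.2377 0.168 ] [0.5602 0.241  0.168 ] (array([0.5592, 0.2391, 0.1684]), np.float64(0.003859458910132835))
T [((211, 153), array([0.615 , 0.1483])), ((272, 155), array([ 0.6091, -0.0918])), ((271, 200), array([ 0.4318, -0.0888])), ((209, 198), array([0.4375, 0.1534]))]
fence (array([233.0238, 159.    ]), array([30, 17, 19,  4, 42], dtype=int32))
[[225, 157], [225, 160], [243, 160]]
S [((341, 184), array([0.5902, 0.2616])), ((341, 199), array([0.6319, 0.2185])), ((262, 249), array([ 0.6086, -0.0939])), ((229, 210), array([ 0.4382, -0.0906])), ((288, 173), array([0.4452, 0.153 ]))]
fence (array([303.8333, 211.8333]), array([88, 46,  3,  3,  6], dtype=int32))
[[303, 211], [304, 213]]
```

```bash
cat >> h.py <<'E'
def goto(P,x,z=(0,0,-1),o=None,pc=None,Rc=None):
    "rows shift mm / rotvec deg from current to TCP P with tool x dir x, tool z dir z"
    from bench import readout
    o=readout.get_obs() if o is None else o
    Rc=R.from_rotvec(o["orientation"]) if Rc is None else Rc; pc=o["tcp_pos"] if pc is None else pc
    z=np.array(z,float);z/=np.linalg.norm(z); x=np.array(x,float); x-=z*(x@z); x/=np.linalg.norm(x)
    Rt=R.from_matrix(np.c_[x,np.cross(z,x),z]); 
    return Rc.inv().apply(np.array(P)-pc)*1000,(Rc.inv()*Rt).as_rotvec(degrees=True)
E
python3 - <<'E'
from h import *
from bench import readout
np.set_printoptions(precision=2,suppress=True)
o=readout.get_obs();Rc=R.from_rotvec(o["orientation"]);print(Rc.as_matrix(),o["clock"])
for x in((0,1,0),(0,-1,0),(1,0,0),(-1,0,0)): print(x,*goto((.559,.239,.185),x))
T=dict(px=np.load("T.npy"));
E
```

```text
[[ 0.39  0.92 -0.  ]
 [ 0.92 -0.39 -0.  ]
 [-0.    0.   -1.  ]] 0.25
(0, 1, 0) [-236.54  421.45   46.07] [ -0.01   0.05 -22.96]
(0, -1, 0) [-236.54  421.45   46.07] [  0.07   0.01 157.04]
(1, 0, 0) [-236.54  421.45   46.07] [ 0.03  0.04 67.04]
(-1, 0, 0) [-236.54  421.45   46.07] [  -0.05    0.04 -112.96]
```

```bash
python3 -m handwheel '-60 105 0 0 0 -6 0; -118 210 0 0 0 -12 0; -177 316 0 0 0 -18 0; -236 421 0 0 0 -23 0; -236 421 0 0 0 -23 0; -236 421 0 0 0 -23 0; -236 421 0 0 0 -23 0; -236 421 0 0 0 -23 0; -236 421 0 0 0 -23 0;-236 421 0 0 0 -23 0' 20; python3 - <<'E'
from bench import *
import cv2
o=readout.get_obs();print(o["joints"],o["tcp_pos"],o["clock"])
f=grab_frame("wrist");cv2.imwrite("pics/w1.png",f["pixels"][:,:,::-1])
from h import *
print(proj(f,(.559,.239,.168)),proj(f,o["tcp_pos"]))
E
```

```text
clock: 1.5
tcp_pos: [0.5584, 0.2407, 0.2311]
orientation: [-2.22, -2.222, 0.0]
contact_force: [-0.6, -0.3, 1.3]
grip_width: 0.0002
[-0.5786782   0.36711744  0.09024693  1.72741746 -0.03822679  1.04903049
  1.09649976] [0.5584135  0.2406677  0.23113619] 1.5
[255.63198777 211.12503007] [258.64095916 250.29122561]
```

View pics/w1.png

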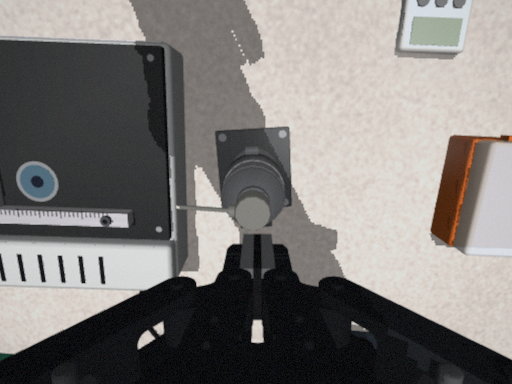

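```bash
python3 - <<'E'
from bench import *
from h import *
np.set_printoptions(precision=4,suppress=True)
f=grab_frame("wrist"); px=f["pixels"]
g=cv2.cvtColor(px,cv2.COLOR_RGB2GRAY)
c=cv2.HoughCircles(cv2.medianBlur(g,3)[190:230,230:275],cv2.HOUGH_GRADIENT,1,20,param1=80,param2=8,minRadius=12,maxRadius=22);print(c)
print(onz(f,(253,209),.168), onz(f,(37.5,181),.075))
m=cv2.inRange(cv2.cvtColor(px,cv2.COLOR_RGB2HSV),(90,50,50),(130,255,255))[150:210,10:65]
M=cv2.moments(m,True);print(M["m10"]/M["m00"]+10,M["m01"]/M["m00"]+150,M["m00"])
# stage left plate edge corners
for uv in((164,46),(169,238),(133,211),(133,226)): print(uv,onz(f,uv,.075))
o=readout.get_obs();print(o["tcp_pos"],goto((.559,.239,.168),(0,1,0)))
E
```

```text
[[[21.5 25.5 18.1]]]
[0.5571 0.238  0.168 ] [0.5594 0.0291 0.075 ]
35.85330073349633 181.13080684596576 818.0
(164, 46) [0.4394 0.1599 0.075 ]
(169, 238) [0.6182 0.1518 0.075 ]
(133, 211) [0.5895 0.1181 0.075 ]
(133, 226) [0.6053 0.1166 0.075 ]
[0.5579 0.2417 0.2312] (array([-2.7847,  1.1416, 63.1763]), array([-0.0388, -0.0407,  0.1856]))
```

```bash
python3 -m handwheel '-3 1 30 0 0 0 0; -3 1 58 0 0 0 0; -3 1 60 0 0 0 0; -3 1 64 0 0 0 0;-3 1 67 0 0 0 0; -3 1 69 0 0 0 0; -3 1 69 0 0 0 0;-3 1 69 0 0 0 0'
```

```text
clock: 2.6
tcp_pos: [0.5603, 0.2381, 0.164]
orientation: [-2.22, -2.222, -0.004]
contact_force: [-3.3, 0.7, 6.3]
grip_width: 0.0
```

```bash
python3 -m handwheel '0 0 2 0 0 0 0; 0 0 4 0 0 0 0; 0 0 5 0 0 0 0; 0 0 5 0 0 0 0'
```

```text
clock: 3.1
tcp_pos: [0.5608, 0.2383, 0.1628]
orientation: [-2.22, -2.222, -0.007]
contact_force: [-12.4, -2.8, 33.1]
grip_width: -0.0001
```

```bash
python3 -m handwheel '0 0 -5 0 0 0 0; 0 0 -15 0 0 0 0; 0 0 -40 0 0 0 0; 0 0 -70 0 0 0 0;0 0 -70 0 0 0 0'; python3 - <<'E'
from bench import *
from h import *
np.set_printoptions(precision=4,suppress=True)
T=grab_frame("top");S=grab_frame("scene")
# flask outline: difference from local background
for f,b,nm in((T,(308,168,345,208),"T"),(S,(165,245,205,300),"S")):
    x0,y0,x1,y1=b; im=f["pixels"][y0:y1,x0:x1].astype('uint8'); lab=cv2.cvtColor(im,cv2.COLOR_RGB2LAB).astype(float)
    bg=np.median(np.concatenate([lab[0],lab[-1],lab[:,0],lab[:,-1]]),0)
    m=(np.linalg.norm((lab-bg)[:,:,1:],axis=2)>6).astype('uint8'); m=cv2.morphologyEx(m,cv2.MORPH_OPEN,np.ones((2,2)))
    n,l,s,c=cv2.connectedComponentsWithStats(m);k=1+np.argmax(s[1:,4])
    cs=cv2.findContours((l==k).astype('uint8'),0,1)[0][0]; print(nm,c[k]+[x0,y0],s[k],cv2.minAreaRect(cs))
    cv2.imwrite(f"pics/fm{nm}.png",cv2.resize(np.hstack([im[:,:,::-1],cv2.merge([(l==k).astype('uint8')*255]*3)]),None,fx=8,fy=8,interpolation=0))
    hs=cv2.cvtColor(im,cv2.COLOR_RGB2HSV); 
for uv in((300,205),(245,300),(325,138),(268,280)): 
    p=((uv[0]+.5)/8-.5+290,(uv[1]+.5)/8-.5+160); print(uv,p,onz(T,p,.02))
print(readout.get_obs()["tcp_pos"])
E
```

```text
clock: 3.72
tcp_pos: [0.5617, 0.2373, 0.2301]
orientation: [2.22, 2.22, 0.008]
contact_force: [-0.2, -0.3, -0.1]
grip_width: -0.0001
T [327.9551 186.9438] [ 13   9  15  20 178] ((19.845890045166016, 19.33904266357422), (9.269186019897461, 19.779781341552734), 24.443954467773438)
S [182.69   274.2399] [ 10  15  17  29 371] ((17.73267364501953, 28.826732635498047), (28.06005096435547, 14.42803955078125), 84.2894058227539)
(300, 205) (327.0625, 185.1875) [ 0.4968 -0.317   0.02  ]
(245, 300) (320.1875, 197.0625) [ 0.4485 -0.2892  0.02  ]
(325, 138) (330.1875, 176.8125) [ 0.5308 -0.3297  0.02  ]
(268, 280) (323.0625, 194.5625) [ 0.4587 -0.3008  0.02  ]
[0.5599 0.2367 0.2272]
```

View pics/fmT.png

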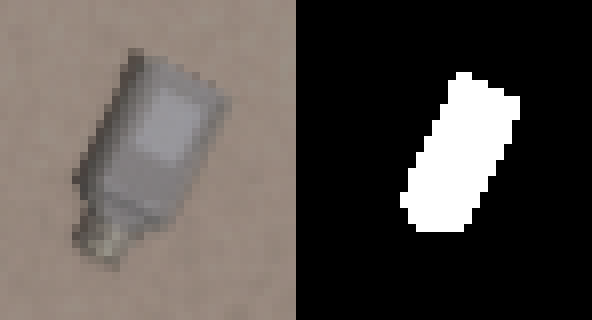

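```bash
python3 - <<'E'
from h import *
np.set_printoptions(precision=2,suppress=True)
a=np.radians(61)
print(*goto((.495,-.315,.24),(np.cos(a),np.sin(a),0)))
E
```

```text
[-551.69  -65.13  -12.73] [ 0.01  0.   29.02]
```

```bash
python3 -m handwheel '-60 -7 -12 0 0 3 85;-120 -14 -12 0 0 6 85;-180 -21 -12 0 0 9 85;-240 -28 -12 0 0 12 85; -300 -35 -12 0 0 15 85; -360 -42 -12 0 0 18 85; -420 -49 -12 0 0 21 85; -480 -56 -12 0 0 25 85; -540 -63 -12 0 0 29 85; -552 -65 -12 0 0 29 85; -552 -65 -12 0 0 29 85; -552 -65 -12 0 0 29 85' 25; python3 - <<'E'
from bench import *
import cv2
o=readout.get_obs();print(o["joints"],o["tcp_pos"],o["clock"])
f=grab_frame("wrist");cv2.imwrite("pics/w2.png",f["pixels"][:,:,::-1])
E
```

```text
clock: 5.32
tcp_pos: [0.4958, -0.3128, 0.2386]
orientation: [-2.703, -1.598, -0.0]
contact_force: [0.6, -0.1, -0.0]
grip_width: 0.0847
[ 0.11884343  0.34154582  0.43145972  1.78811286 -0.16338605  1.04848799
  1.67864978] [ 0.49579395 -0.3128174   0.23858372] 5.325
```

View pics/w2.png

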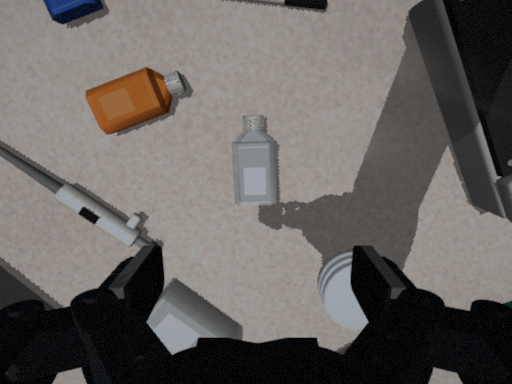

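```bash
python3 - <<'E'
from bench import *
from h import *
np.set_printoptions(precision=4,suppress=True)
f=grab_frame("wrist");im=f["pixels"][100:225,215:300]
cv2.imwrite("pics/w3.png",cv2.resize(im[:,:,::-1],None,fx=4.8,fy=4.8,interpolation=cv2.INTER_CUBIC))
o=readout.get_obs()
print(proj(f,[*o["tcp_pos"][:2],.02]))
hs=cv2.cvtColor(im,cv2.COLOR_RGB2HSV)
print(hs[70,::6].tolist())
E
```

```text
[256.9845 168.425 ]
[[16, 22, 153], [15, 17, 151], [14, 19, 147], [0, 4, 130], [115, 11, 137], [108, 22, 173], [108, 22, 172], [108, 22, 172], [109, 21, 173], [90, 10, 129], [0, 8, 95], [13, 20, 152], [12, 16, 156], [9, 16, 155], [16, 18, 158]]
```

View pics/w3.png

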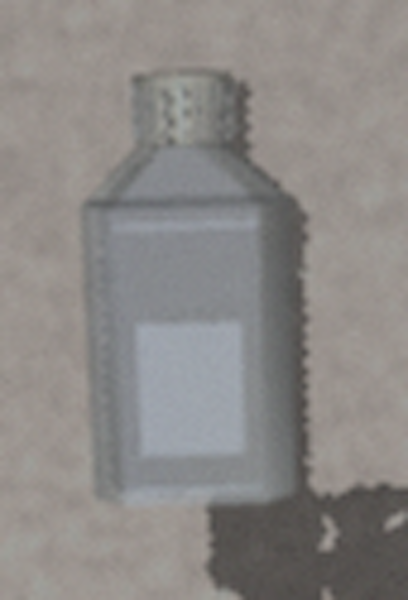

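```bash
python3 - <<'E'
from bench import *
from h import *
np.set_printoptions(precision=4,suppress=True)
f=grab_frame("wrist")
q=lambda x,y,z:onz(f,((x+.5)/4.8-.5+215,(y+.5)/4.8-.5+100),z)
for n,x,y,z in(("LT",86,203,.018),("RT",292,203,.018),("LB",97,498,.018),("RB",297,498,.018),("capend",186,70,.02),("capmid",190,110,.02),("endtop",182,500,.02),("topL",107,240,.026),("topR",261,240,.026),("label",190,390,.026)): print(n,q(x,y,z))
lt,rt,lb,rb=[q(*a,.018)[:2] for a in((86,203),(292,203),(97,498),(297,498))]
print(np.linalg.norm(lt-rt),np.linalg.norm(lb-rb),np.linalg.norm(lt-lb),np.linalg.norm(rt-rb),(lt+rt+lb+rb)/4)
d=(lt+rt-lb-rb);print(np.degrees(np.arctan2(d[1],d[0])))
for z in(.013,): 
    d=q(190,110,z)-q(194,350,.02); print(np.degrees(np.arctan2(d[1],d[0])))
print(readout.get_obs()["tcp_pos"])
E
```

```text
LT [ 0.4562 -0.3231  0.018 ]
RT [ 0.4797 -0.2803  0.018 ]
LB [ 0.5208 -0.3571  0.018 ]
RB [ 0.5448 -0.3133  0.018 ]
capend [ 0.4409 -0.2876  0.02  ]
capmid [ 0.4492 -0.2911  0.02  ]
endtop [ 0.531  -0.3384  0.02  ]
topL [ 0.4656 -0.3222  0.026 ]
topR [ 0.4828 -0.2907  0.026 ]
label [ 0.5063 -0.3225  0.026 ]
0.04879024939102157 0.04992652757773153 0.07296240996232845 0.072999166701439 [ 0.5004 -0.3185]
152.73800165922276
152.21851434777878
[ 0.4959 -0.3133  0.2391]
```

```bash
python3 - <<'E'
from h import *
np.set_printoptions(precision=2,suppress=True)
a=np.radians(62.5)
print(*goto((.5004,-.3185,.001),(np.cos(a),np.sin(a),0)))
E
```

```text
[ -2.54   6.53 238.14] [-0.02 -0.04 -1.31]
```

```bash
python3 -m handwheel '-2 6 60 0 0 -1.3 85;-2 6 120 0 0 -1.3 85;-2 6 180 0 0 -1.3 85;-2 6 215 0 0 -1.3 85;-2 6 232 0 0 -1.3 85;-2 6 237 0 0 -1.3 85;-2 6 238 0 0 -1.3 85;-2 6 238 0 0 -1.3 60;-2 6 238 0 0 -1.3 60;-2 6 238 0 0 -1.3 60'; python3 - <<'E'
from bench import *
import cv2
f=grab_frame("wrist");cv2.imwrite("pics/w4.png",f["pixels"][:,:,::-1])
E
```

```text
clock: 6.72
tcp_pos: [0.4998, -0.3199, 0.0018]
orientation: [2.688, 1.625, 0.001]
contact_force: [-0.4, 0.5, -0.2]
grip_width: 0.06
```

View pics/w4.png

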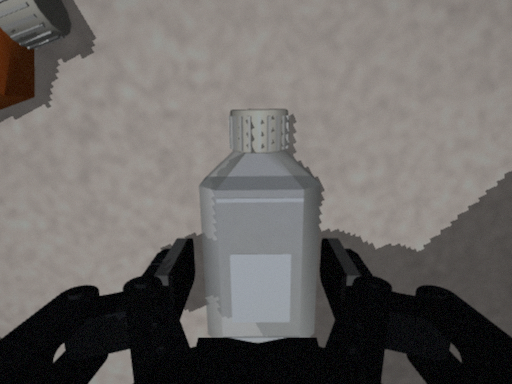

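```bash
python3 -m handwheel '0 0 0 0 0 0 46;0 0 0 0 0 0 46;0 0 0 0 0 0 46;0 0 0 0 0 0 46' 25; python3 -m handwheel '0 0 -20 0 0 0 46;0 0 -60 0 0 0 46;0 0 -120 0 0 0 46;0 0 -150 0 0 0 46;0 0 -150 0 0 0 46'; python3 - <<'E'
from bench import *
import cv2
f=grab_frame("wrist");cv2.imwrite("pics/w5.png",f["pixels"][:,:,::-1])
E
```

```text
clock: 7.28
tcp_pos: [0.4997, -0.3198, 0.0016]
orientation: [2.688, 1.626, 0.001]
contact_force: [-1.1, 1.3, 6.4]
grip_width: 0.0494
clock: 7.9
tcp_pos: [0.501, -0.3208, 0.1549]
orientation: [2.684, 1.623, 0.006]
contact_force: [0.1, -0.0, -1.0]
grip_width: 0.0494
```

View pics/w5.png

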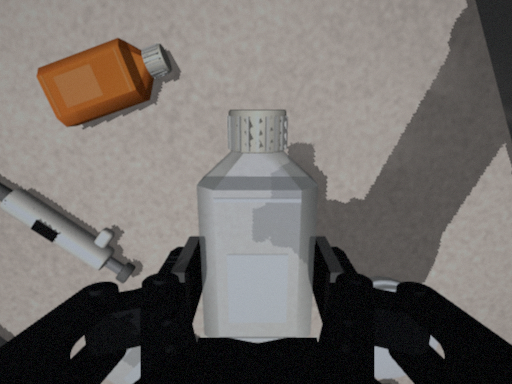

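```bash
python3 - <<'E'
from h import *
np.set_printoptions(precision=4,suppress=True)
a=np.radians(-1.4); X=np.array([np.cos(a),np.sin(a)]);Y=np.array([-X[1],X[0]])
seat=np.array([.5585,.0293])+.025*X-.036*Y
P=seat-.049*X+.05*Y; print(seat,P)
# flask yaw in grasp assumed 152.5 w/ tool 62.5
print(*goto((*P,.155),(X[0],X[1],0)))
E
```

```text
[ 0.5826 -0.0073] [0.5348 0.0439]
[ 338.4275 -138.0788   -2.3664] [ 0.1225 -0.1074 63.7339]
```

```bash
python3 -m handwheel '50 -21 -2 0 0 9 46; 100 -41 -2 0 0 18 46; 150 -62 -2 0 0 27 46; 200 -83 -2 0 0 36 46; 250 -103 -2 0 0 46 46; 300 -124 -2 0 0 56 46; 338 -138 -2 0 0 63.7 46; 338 -138 -2 0 0 63.7 46; 338 -138 -2 0 0 63.7 46; 338 -138 -2 0 0 63.7 46'; python3 - <<'E'
from bench import *
import cv2
f=grab_frame("wrist");cv2.imwrite("pics/w6.png",f["pixels"][:,:,::-1])
f=grab_frame("top");cv2.imwrite("pics/t6.png",cv2.resize(f["pixels"][125:225,165:285,::-1],None,fx=6,fy=6,interpolation=cv2.INTER_CUBIC))
E
```

```text
clock: 9.2
tcp_pos: [0.5337, 0.0419, 0.153]
orientation: [3.141, -0.041, -0.001]
contact_force: [-0.2, -0.9, -1.2]
grip_width: 0.0494
```

View pics/w6.png

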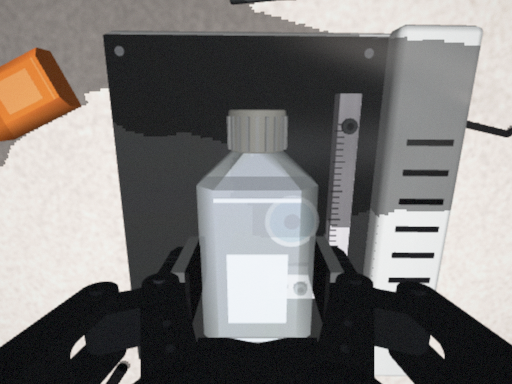

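View pics/t6.png

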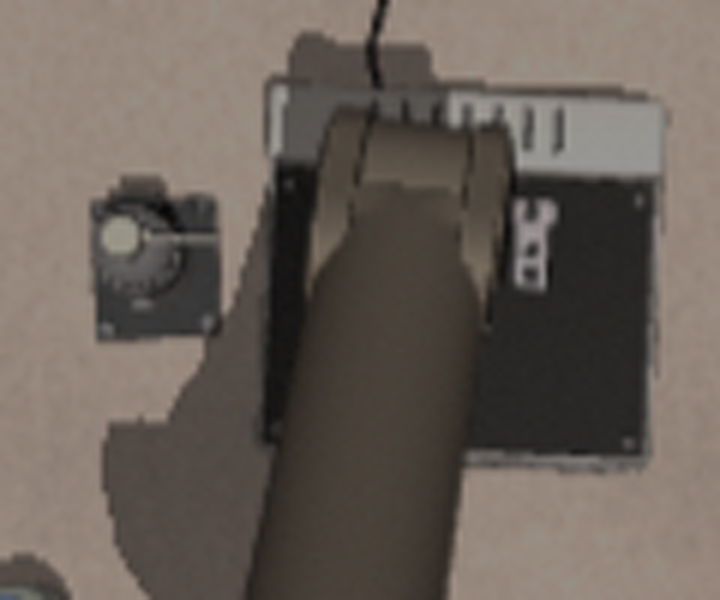

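```bash
python3 - <<'E'
from bench import *
from h import *
np.set_printoptions(precision=4,suppress=True)
f=grab_frame("wrist")
cv2.imwrite("pics/w7.png",cv2.resize(f["pixels"][80:300,280:400,::-1],None,fx=2.7*1.5,fy=2.7,interpolation=cv2.INTER_CUBIC))
for uv in((337,93),(330,240),(361,93)): print(onz(f,uv,.089))
for uv in((119,51),(369,53),(106,37),(291.5,221.5)): print(onz(f,uv,.075))
for uv in((232,110),(287,110),(198,187),(317,187)): print(onz(f,uv,.153-.0+.02))
g=f["pixels"][150].astype(int).sum(1); print(g[320:370].tolist())
g=f["pixels"][105].astype(int).sum(1); print(g[320:370].tolist())
E
```

```text
[0.5863 0.1168 0.089 ]
[0.5856 0.0183 0.089 ]
[0.6012 0.1164 0.089 ]
[0.4488 0.1464 0.075 ]
[0.6091 0.1413 0.075 ]
[0.4417 0.1548 0.075 ]
[0.5599 0.0276 0.075 ]
[0.5271 0.1085 0.173 ]
[0.5477 0.108  0.173 ]
[0.5123 0.0793 0.173 ]
[0.5596 0.0781 0.173 ]
[175, 165, 173, 166, 162, 162, 166, 163, 155, 168, 195, 226, 214, 217, 224, 248, 280, 267, 270, 274, 267, 264, 322, 375, 399, 393, 393, 399, 402, 398, 407, 406, 398, 388, 387, 404, 314, 180, 177, 173, 181, 176, 178, 177, 175, 175, 173, 182, 178, 186]
[113, 106, 128, 118, 117, 115, 121, 114, 117, 122, 122, 112, 120, 160, 197, 218, 210, 217, 287, 414, 450, 452, 438, 444, 440, 434, 434, 430, 428, 432, 433, 433, 438, 433, 440, 433, 436, 425, 414, 412, 306, 120, 125, 109, 122, 108, 117, 125, 121, 128]
```

View pics/w7.png

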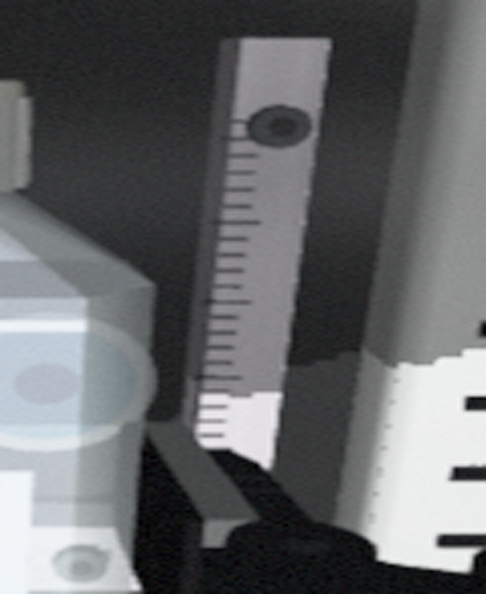

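```bash
python3 - <<'E'
from bench import *
from h import *
np.set_printoptions(precision=4,suppress=True)
f=grab_frame("wrist")
px=f["pixels"].astype(int).sum(2)
for rr in range(100,225,8):
    row=np.convolve(px[rr-1:rr+2].mean(0),[1,0,-1],'same')[322:345]; print(rr,[int(v) for v in row])
for uv in((338,105),(335.5,150)): print(onz(f,uv,.089))
for uv in((332.7,105),(329.7,150)): print(onz(f,uv,.075))
E
```

```text
100 [4, -8, -2, 0, -6, 0, 2, 0, -3, 1, 37, 74, 67, 16, -4, 44, 172, 197, 67, 1, 0, -5, -5]
108 [-3, 3, -1, 8, 8, -5, -13, 3, 1, -4, 59, 90, 38, -1, 4, 120, 203, 115, 23, -8, -4, -6, -4]
116 [2, -4, -1, -10, 6, 19, 3, -6, -6, 33, 71, 50, 17, -3, 68, 185, 156, 42, -5, -8, -10, -3, -1]
124 [-3, 0, 4, 0, -2, 1, 0, 2, 11, 52, 67, 26, 2, 10, 73, 117, 57, -5, -90, -179, -80, 30, 18]
132 [5, -2, 0, -8, 0, 7, -2, 4, 24, 56, 40, -10, -25, 52, 130, 88, 20, -9, -51, -82, -82, -61, -13]
140 [3, 3, -8, -2, 8, -3, -8, 11, 51, 50, 9, 1, 32, 119, 137, 48, -2, -6, -5, -3, 4, 13, 5]
148 [1, 7, 0, 1, 0, -7, -4, 36, 62, 26, -8, 0, 84, 149, 86, 20, 0, -4, -3, -1, 8, 4, 0]
156 [7, -2, -3, -4, -1, 0, 14, 46, 49, 24, 2, 35, 82, 59, 16, -3, -9, -2, 22, 63, 68, 22, -5]
164 [9, -1, -1, -1, -5, -4, 48, 76, 27, -3, 3, 102, 159, 68, 3, -9, -14, -2, 1, 2, 7, 22, 30]
172 [4, 0, 0, -3, 3, 24, 63, 58, 17, -1, 70, 157, 122, 37, 2, -8, -6, 8, 10, 8, 2, -1, -1]
180 [7, 5, -1, -1, 12, 60, 72, 28, 10, 23, 72, 91, 35, -1, -4, -1, 15, 64, 81, 28, 2, 6, -2]
188 [-2, -3, -4, 0, 48, 84, 48, 10, 1, 101, 174, 87, 15, 0, -7, -3, 10, 20, 22, 8, -6, -3, 1]
196 [5, -8, -4, 21, 70, 81, 34, -2, 49, 143, 119, 34, 8, -9, -6, 15, 26, 25, 10, -1, -3, 1, 5]
204 [4, 10, -6, 41, 101, 50, 7, 12, 74, 106, 46, 18, 13, 4, 4, 40, 65, 30, 8, 0, -3, -7, -5]
212 [-9, 5, 26, 77, 73, 21, -7, 75, 171, 119, 29, 2, -2, -3, 11, 12, 9, 7, -1, -3, -5, -6, 3]
220 [5, -2, 64, 120, 47, -54, -26, 98, 127, 42, -6, -2, 0, 2, 1, 0, 64, 102, 38, -11, -4, 1, 0]
[0.5873 0.1099 0.089 ]
[0.5869 0.0818 0.089 ]
[0.5872 0.11   0.075 ]
[0.5863 0.08   0.075 ]
```

```bash
python3 -m handwheel '0 0 30 0 0 0 46; 0 0 60 0 0 0 46; 0 0 70 0 0 0 46; 0 0 74 0 0 0 46; 0 0 75 0 0 0 46; 0 0 75 0 0 0 46';  python3 -m handwheel '0 6 0 0 0 0 46; 0 10 0 0 0 0 46; 0 12 0 0 0 0 46; 0 13 0 0 0 0 46;0 13 0 0 0 0 46'
```

```text
clock: 10.15
tcp_pos: [0.5348, 0.0438, 0.079]
orientation: [-3.141, 0.037, -0.002]
contact_force: [0.4, 0.5, -0.5]
grip_width: 0.0493
clock: 10.78
tcp_pos: [0.5339, 0.0307, 0.0783]
orientation: [-3.141, 0.038, 0.0]
contact_force: [-0.2, -0.1, -0.4]
grip_width: 0.0493
```

```bash
python3 -m handwheel '0 1 0 0 0 0 46; 0 2 0 0 0 0 46; 0 2 0 0 0 0 46'; python3 -m handwheel '0 1 0 0 0 0 46; 0 2 0 0 0 0 46;0 2 0 0 0 0 46'
```

```text
clock: 11.15
tcp_pos: [0.5339, 0.0286, 0.0783]
orientation: [3.141, -0.038, -0.0]
contact_force: [0.0, -0.3, -0.2]
grip_width: 0.0495
clock: 11.52
tcp_pos: [0.5338, 0.0277, 0.0783]
orientation: [-3.14, 0.036, 0.0]
contact_force: [-0.3, 4.0, 1.1]
grip_width: 0.0494
```

```bash
python3 -m handwheel '0 -0.5 1 0 0 0 46; 0 -0.5 1.5 0 0 0 46;0 -0.5 1.5 0 0 0 46'; python3 -m handwheel '0 0 0 0 0 0 58;0 0 0 0 0 0 62;0 0 0 0 0 0 62;0 0 -10 0 0 0 64; 0 0 -40 0 0 0 64; 0 0 -80 0 0 0 64;0 0 -110 0 0 0 64;0 0 -110 0 0 0 64' ; python3 - <<'E'
from bench import *
import cv2
f=grab_frame("wrist");cv2.imwrite("pics/w8.png",f["pixels"][:,:,::-1])
E
```

```text
clock: 11.9
tcp_pos: [0.5341, 0.0277, 0.0769]
orientation: [-3.141, 0.037, -0.001]
contact_force: [-0.5, 4.4, 1.6]
grip_width: 0.0494
clock: 12.9
tcp_pos: [0.5355, 0.0271, 0.1896]
orientation: [-3.14, 0.038, -0.008]
contact_force: [0.5, -0.3, 0.8]
grip_width: 0.0637
```

View pics/w8.png

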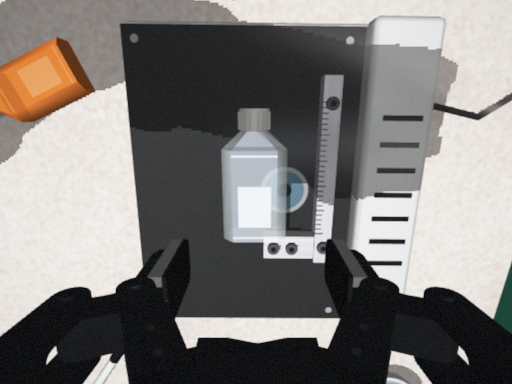

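```bash
python3 - <<'E'
from bench import *
from h import *
np.set_printoptions(precision=3,suppress=True)
f=grab_frame("wrist");o=readout.get_obs();Rc=R.from_rotvec(o["orientation"])
M,t=cam(f); print("cam in tool",Rc.inv().apply(-M.T@t-o["tcp_pos"]), "cam z in tool",Rc.inv().apply(M[2]))
a=np.radians(-1.4); X=np.array([np.cos(a),np.sin(a),0]);Y=np.array([-X[1],X[0],0])
print(o["joints"])
# flask location now: end corners and cap in image at w8
for uv in((225,238),(287,160),(222,152)): print(onz(f,uv,.093))
for uv in((254,112),): print(onz(f,uv,.095))
for z in(0,30,45): 
  c,s=np.cos(np.radians(z)),np.sin(np.radians(z))
  print(z,*goto((.475,.028,.16),X,X*s-np.array([0,0,c])))
E
```

```text
cam in tool [ 0.001 -0.067 -0.143] cam z in tool [0.002 0.267 0.964]
[-0.696  0.344  0.656  1.971 -0.264  0.911  0.072]
[ 0.509 -0.006  0.093]
[0.559 0.056 0.093]
[0.51  0.063 0.093]
[0.535 0.092 0.095]
0 [-58.732   0.698  26.977] [-0.028 -0.023  0.04 ]
30 [-58.732   0.698  26.977] [-0.038 29.977  0.032]
45 [-58.732   0.698  26.977] [-0.042 44.977  0.027]
```

```bash
python3 -m handwheel '-20 1 0 0 0 0 0; -40 1 0 0 10 0 0; -59 1 10 0 20 0 0; -59 1 20 0 30 0 0; -59 1 27 0 38 0 0; -59 1 27 0 45 0 0;-59 1 27 0 45 0 0; -59 1 27 0 45 0 0; -59 1 27 0 45 0 0'; python3 - <<'E'
from bench import *
from h import *
np.set_printoptions(precision=3,suppress=True)
o=readout.get_obs();print(o["joints"],o["clock"]);print(R.from_rotvec(o["orientation"]).as_matrix())
for n in("wrist","scene"):
  f=grab_frame(n);im=f["pixels"][:,:,::-1]
  if n=="scene": im=cv2.resize(im[90:270,190:350],None,fx=3.3,fy=3.3,interpolation=cv2.INTER_CUBIC)
  cv2.imwrite(f"pics/{n}9.png",im)
E
```

```text
clock: 14.12
tcp_pos: [0.455, -0.004, 0.1311]
orientation: [2.916, -0.011, 0.625]
contact_force: [-0.5, -1.4, -0.0]
grip_width: 0.0002
[ 0.297  0.177 -0.671  2.417  1.083  0.456 -1.319] 14.125
[[ 0.913 -0.041  0.407]
 [ 0.026 -0.987 -0.157]
 [ 0.408  0.154 -0.9  ]]
```

View pics/wrist9.png

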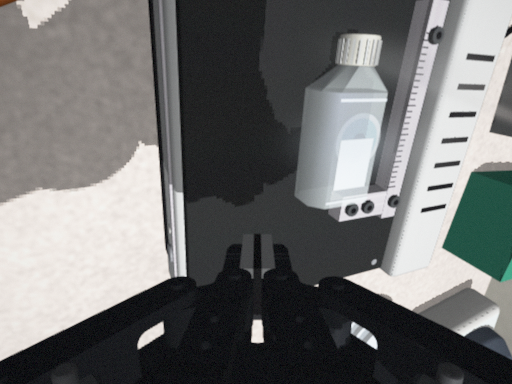

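View pics/scene9.png

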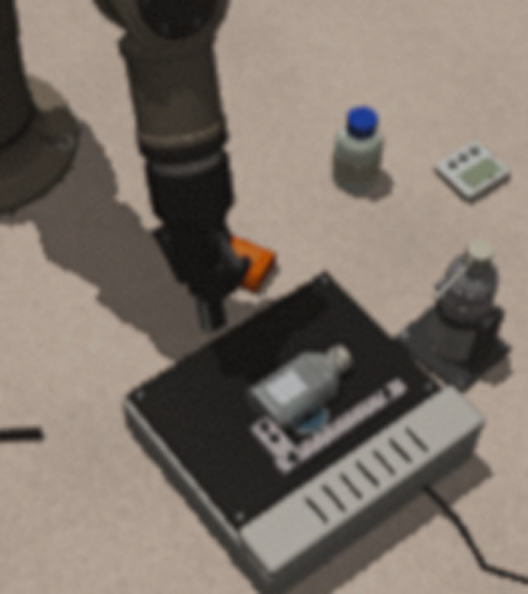

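```bash
python3 - <<'E'
from h import *
np.set_printoptions(precision=2,suppress=True)
a=np.radians(-1.4); X=np.array([np.cos(a),np.sin(a),0])
c,s=np.cos(np.radians(20)),np.sin(np.radians(20))
print(*goto((.495,.028,.14),X,X*s-np.array([0,0,c])))
# if based on the commanded pose
s4=.5**.5; z=X*s4-np.array([0,0,s4]); x=X*s4+np.array([0,0,s4]); Rc=R.from_matrix(np.c_[x,np.cross(z,x),z])
print(*goto((.495,.028,.14),X,X*s-np.array([0,0,c]),pc=np.array([.475,.028,.16]),Rc=Rc))
E
python3 -m handwheel '0 0 -5 0 0 0 0;0 0 -5 0 0 0 0'
```

```text
[ 41.94 -32.14   2.98] [ 8.47 -4.16  2.39]
[-0.   -0.49 28.28] [  0. -25.   0.]
clock: 14.48
tcp_pos: [0.4545, -0.0033, 0.1373]
orientation: [2.915, -0.012, 0.628]
contact_force: [-0.8, 0.1, -1.0]
grip_width: -0.0
```

```bash
python3 -m handwheel '20 -15 3 4 -2 1 0; 43 -32 8 8.5 -4.2 2.4 0; 43 -32 8 8.5 -4.2 2.4 0;43 -32 8 8.5 -4.2 2.4 0;43 -32 8 8.5 -4.2 2.4 0'; python3 - <<'E'
from bench import *
from h import *
np.set_printoptions(precision=3,suppress=True)
o=readout.get_obs();print(o["joints"],o["tcp_pos"]);print(R.from_rotvec(o["orientation"]).as_matrix())
E
```

```text
clock: 15.1
tcp_pos: [0.4968, 0.0285, 0.1418]
orientation: [3.086, -0.034, 0.548]
contact_force: [0.6, 0.4, 0.4]
grip_width: 0.0001
[ 0.427  0.239 -0.736  2.273  0.666  0.43  -0.865] [0.497 0.028 0.142]
[[ 0.939 -0.022  0.344]
 [-0.02  -1.    -0.011]
 [ 0.344  0.003 -0.939]]
```

```bash
python3 -m handwheel '-9 0 22 0 0 0 0; -18 0 43 0 0 0 0; -18 0 43.5 0 0 0 0;-18 0 43.5 0 0 0 0'; python3 -m handwheel '4.7 0 1.7 0 0 0 0; 6.6 0 2.4 0 0 0 0;6.6 0 2.4 0 0 0 0';  python3 - <<'E'
from bench import *
import cv2
f=grab_frame("wrist");cv2.imwrite("pics/w10.png",f["pixels"][:,:,::-1])
E
```

```text
clock: 15.6
tcp_pos: [0.4961, 0.0287, 0.0958]
orientation: [3.087, -0.035, 0.55]
contact_force: [-0.2, 0.0, -0.6]
grip_width: -0.0002
clock: 15.98
tcp_pos: [0.5035, 0.028, 0.0956]
orientation: [3.087, -0.038, 0.551]
contact_force: [-0.5, -0.7, 0.6]
grip_width: 0.0002
```

View pics/w10.png

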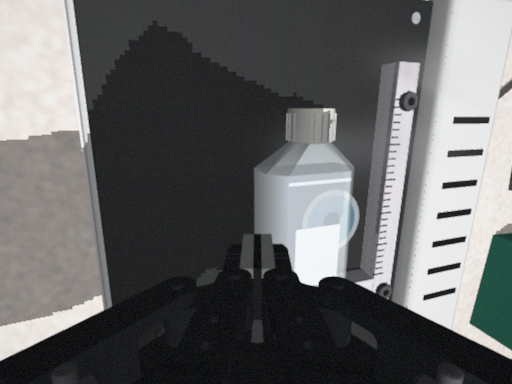

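```bash
python3 -m handwheel '2 0 0.7 0 0 0 0; 4 0 1.4 0 0 0 0;6 0 2.1 0 0 0 0; 8 0 2.8 0 0 0 0;8 0 2.8 0 0 0 0';  python3 -m handwheel '2 0 0.7 0 0 0 0; 4 0 1.4 0 0 0 0;6 0 2.1 0 0 0 0; 6 0 2.1 0 0 0 0'; python3 - <<'E'
from bench import *
import cv2
f=grab_frame("wrist");cv2.imwrite("pics/w11.png",f["pixels"][:,:,::-1])
E
```

```text
clock: 16.65
tcp_pos: [0.5116, 0.0279, 0.0953]
orientation: [3.088, -0.037, 0.55]
contact_force: [-0.4, -0.6, -0.2]
grip_width: 0.0001
clock: 17.15
tcp_pos: [0.5181, 0.0278, 0.0955]
orientation: [3.088, -0.037, 0.55]
contact_force: [0.1, 0.3, -1.0]
grip_width: -0.0
```

View pics/w11.png

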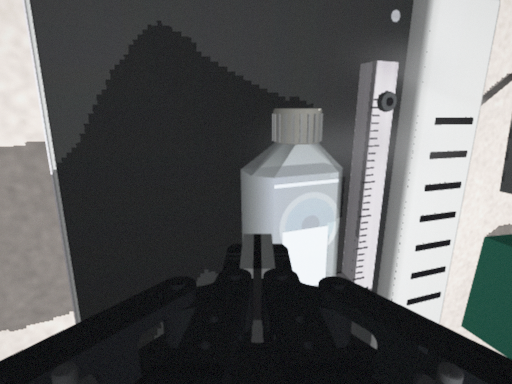

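```bash
python3 -m handwheel '2 0 0.7 0 0 0 0; 4 0 1.4 0 0 0 0;6 0 2.1 0 0 0 0; 7 0 2.5 0 0 0 0; 7 0 2.5 0 0 0 0'; python3 - <<'E'
from bench import *
import cv2
f=grab_frame("wrist");cv2.imwrite("pics/w12.png",f["pixels"][:,:,::-1])
E
```

```text
clock: 17.82
tcp_pos: [0.5254, 0.0276, 0.0955]
orientation: [3.088, -0.037, 0.55]
contact_force: [-0.7, -0.3, 0.0]
grip_width: -0.0001
```

View pics/w12.png

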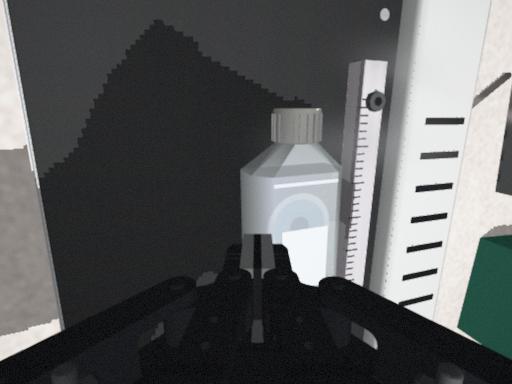

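```bash
python3 -m handwheel '1 0 0.3 0 0 0 0; 2 0 0.7 0 0 0 0;2 0 0.7 0 0 0 0';python3 -m handwheel '1 0 0.3 0 0 0 0; 1 0 0.3 0 0 0 0';python3 -m handwheel '1 0 0.3 0 0 0 0; 1 0 0.3 0 0 0 0'
```

```text
clock: 18.25
tcp_pos: [0.5275, 0.0275, 0.0956]
orientation: [3.088, -0.037, 0.55]
contact_force: [-0.4, -0.0, 0.0]
grip_width: 0.0002
clock: 18.5
tcp_pos: [0.5285, 0.0275, 0.0956]
orientation: [3.088, -0.037, 0.55]
contact_force: [-0.3, 0.5, -0.1]
grip_width: 0.0
clock: 18.75
tcp_pos: [0.5295, 0.0275, 0.0957]
orientation: [3.088, -0.037, 0.55]
contact_force: [-0.4, 0.4, -0.8]
grip_width: 0.0
```

```bash
for i in 1 2; do :; done; python3 -m handwheel '1 0 0.3 0 0 0 0; 1 0 0.3 0 0 0 0';python3 -m handwheel '1 0 0.3 0 0 0 0; 1 0 0.3 0 0 0 0'; python3 - <<'E'
from bench import *
import cv2
f=grab_frame("wrist");cv2.imwrite("pics/w13.png",cv2.resize(f["pixels"][50:290,210:420,::-1],None,fx=2.5,fy=2.5,interpolation=cv2.INTER_CUBIC))
f=grab_frame("scene");cv2.imwrite("pics/s13.png",cv2.resize(f["pixels"][170:270,220:350,::-1],None,fx=6,fy=6,interpolation=cv2.INTER_CUBIC))
E
```

```text
clock: 19.0
tcp_pos: [0.5306, 0.0275, 0.0958]
orientation: [3.088, -0.037, 0.55]
contact_force: [-0.8, -0.4, 0.0]
grip_width: 0.0004
clock: 19.25
tcp_pos: [0.5317, 0.0275, 0.0958]
orientation: [3.088, -0.037, 0.55]
contact_force: [-0.7, -0.2, 0.0]
grip_width: -0.0002
```

View pics/w13.png

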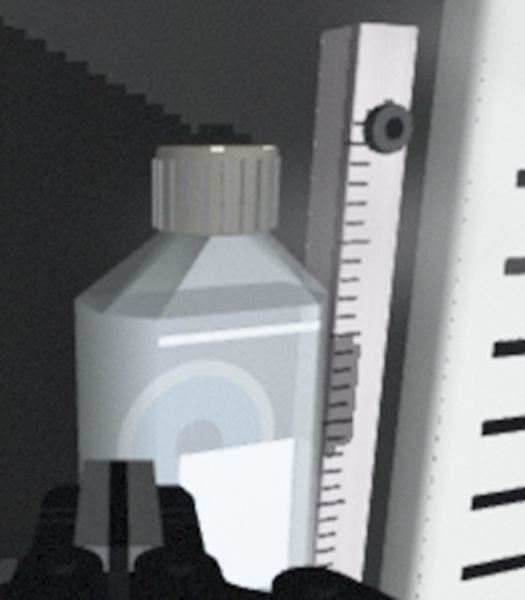

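View pics/s13.png

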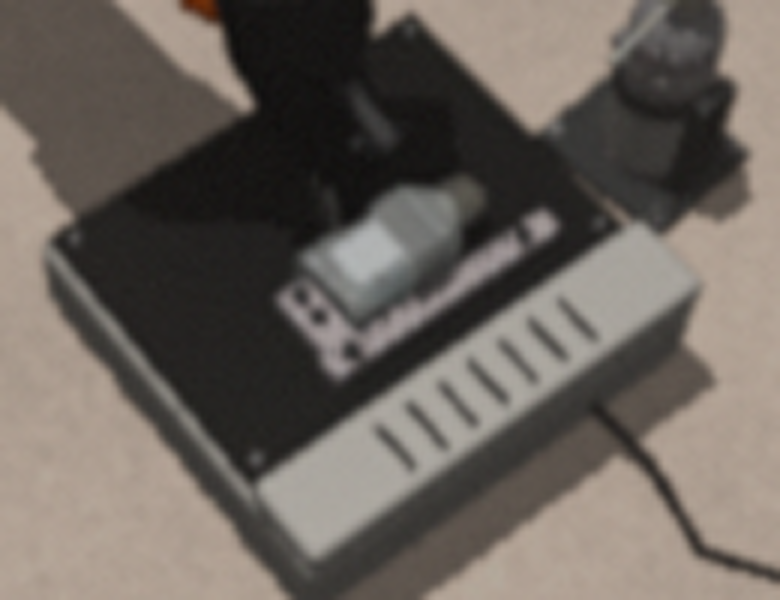

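```bash
python3 -m handwheel '1 0 0.3 0 0 0 0; 1 0 0.3 0 0 0 0';python3 -m handwheel '1 0 0.3 0 0 0 0; 1 0 0.3 0 0 0 0'; python3 -m handwheel '1 0 0.3 0 0 0 0; 1 0 0.3 0 0 0 0'
```

```text
clock: 19.6
tcp_pos: [0.5327, 0.0275, 0.0959]
orientation: [3.088, -0.037, 0.55]
contact_force: [-1.4, 0.4, 0.4]
grip_width: -0.0002
clock: 19.85
tcp_pos: [0.5337, 0.0274, 0.0959]
orientation: [3.088, -0.037, 0.55]
contact_force: [0.9, 0.9, 0.7]
grip_width: 0.0
clock: 20.1
tcp_pos: [0.5348, 0.0274, 0.096]
orientation: [3.088, -0.037, 0.55]
contact_force: [0.3, 1.0, 0.0]
grip_width: 0.0004
```

```bash
python3 -m handwheel '1 0 0.3 0 0 0 0; 1 0 0.3 0 0 0 0';python3 -m handwheel '1 0 0.3 0 0 0 0; 1 0 0.3 0 0 0 0'; python3 - <<'E'
from bench import *
import cv2
f=grab_frame("wrist");cv2.imwrite("pics/w14.png",cv2.resize(f["pixels"][50:290,210:420,::-1],None,fx=2.5,fy=2.5,interpolation=cv2.INTER_CUBIC))
E
```

```text
clock: 20.35
tcp_pos: [0.5356, 0.0275, 0.096]
orientation: [3.088, -0.036, 0.549]
contact_force: [-1.0, -0.5, 0.3]
grip_width: 0.0002
clock: 20.6
tcp_pos: [0.5361, 0.0277, 0.0959]
orientation: [3.088, -0.036, 0.548]
contact_force: [-4.7, 1.5, 2.6]
grip_width: 0.0003
```

View pics/w14.png

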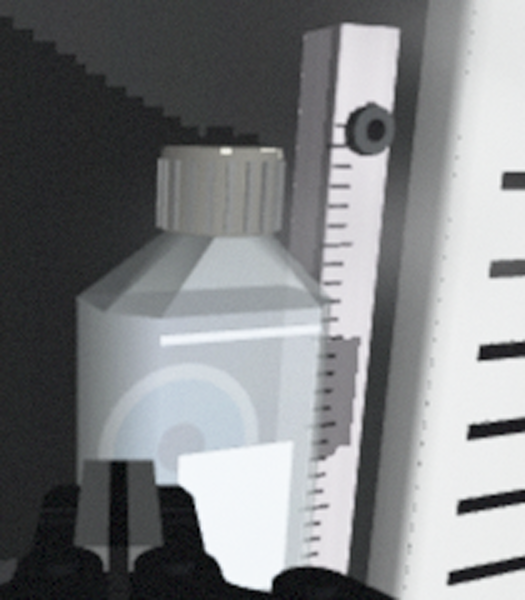

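```bash
python3 -m handwheel '0.5 0.5 1 0 0 0 0; 0.5 0.5 1 0 0 0 0'; python3 - <<'E'
from bench import *
import cv2
f=grab_frame("scene");cv2.imwrite("pics/s14.png",cv2.resize(f["pixels"][190:260,240:330,::-1],None,fx=8,fy=8,interpolation=cv2.INTER_CUBIC))
f=grab_frame("top");cv2.imwrite("pics/t14.png",cv2.resize(f["pixels"][140:210,200:290,::-1],None,fx=8,fy=8,interpolation=cv2.INTER_CUBIC))
E
```

```text
clock: 20.9
tcp_pos: [0.5363, 0.0273, 0.095]
orientation: [3.088, -0.035, 0.547]
contact_force: [-8.9, 2.3, 7.3]
grip_width: 0.0002
```

View pics/s14.png

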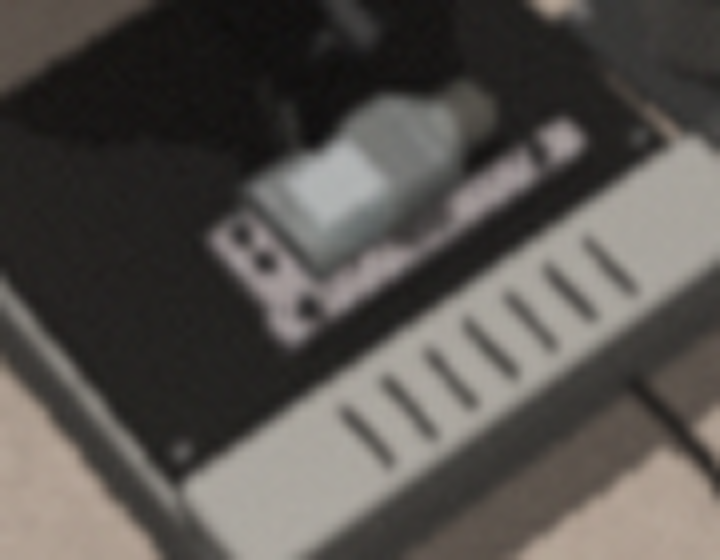

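View pics/t14.png

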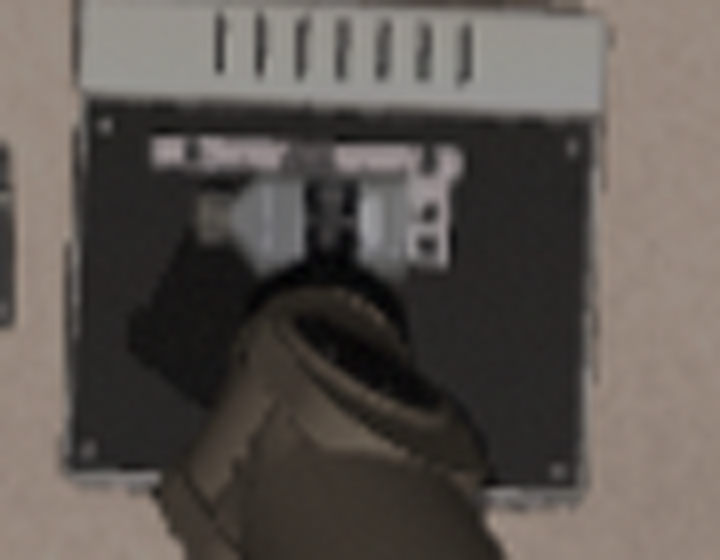

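```bash
python3 -m handwheel '0 0.7 0 0 0 0 0; 0 0.7 0 0 0 0 0';python3 -m handwheel '0 0.7 0 0 0 0 0; 0 0.7 0 0 0 0 0'
```

```text
clock: 21.25
tcp_pos: [0.5363, 0.0272, 0.0951]
orientation: [3.089, -0.034, 0.548]
contact_force: [-8.8, 2.6, 7.1]
grip_width: -0.0
clock: 21.5
tcp_pos: [0.5363, 0.0272, 0.0951]
orientation: [3.09, -0.033, 0.548]
contact_force: [-9.2, 5.6, 6.0]
grip_width: 0.0004
```

```bash
python3 -m handwheel '0.3 -0.6 0.7 0 0 0 0; 0.3 -0.6 0.7 0 0 0 0;0.3 -0.6 0.7 0 0 0 0;0.3 -0.6 0.7 0 0 0 0'
```

```text
clock: 22.0
tcp_pos: [0.5365, 0.0272, 0.0949]
orientation: [3.088, -0.033, 0.548]
contact_force: [-14.1, 3.9, 15.4]
grip_width: 0.0003
```

```bash
python3 -m handwheel '-0.15 0 -0.3 0 0 0 0; -0.15 0 -0.3 0 0 0 0;-0.15 0 -0.3 0 0 0 0;-0.15 0 -0.3 0 0 0 0;-0.15 0 -0.3 0 0 0 0;-0.15 0 -0.3 0 0 0 0;-0.15 0 -0.3 0 0 0 0;-0.15 0 -0.3 0 0 0 0'; python3 - <<'E'
from bench import *
from h import *
o=readout.get_obs(); print(o["contact_force"],o["qvel"].round(4))
f=grab_frame("wrist");cv2.imwrite("pics/w15.png",cv2.resize(f["pixels"][50:290,210:420,::-1],None,fx=2.5,fy=2.5,interpolation=cv2.INTER_CUBIC))
f=grab_frame("scene");cv2.imwrite("pics/s15.png",f["pixels"][:,:,::-1])
print(readout.get_obs()["contact_force"])
E
```

```text
clock: 23.0
tcp_pos: [0.5364, 0.0272, 0.0949]
orientation: [3.088, -0.034, 0.548]
contact_force: [-13.1, 4.1, 11.6]
grip_width: 0.0002
[-13.05009045   4.10906739  11.63971675] [-0.0017  0.0001  0.0012  0.0003 -0.0012 -0.0012  0.    ]
[-11.23015332   2.87269602  10.70026582]
```

View pics/w15.png

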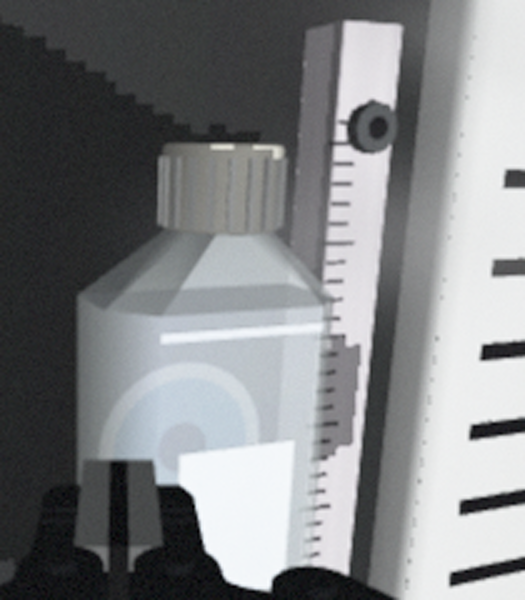

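View pics/s15.png

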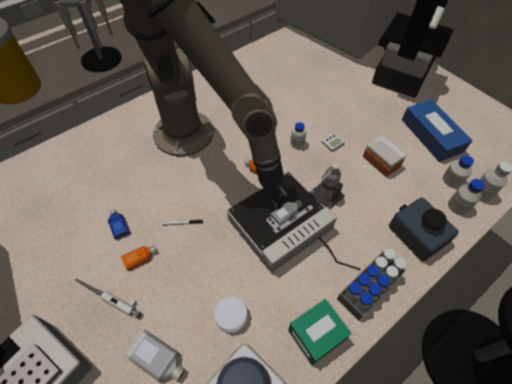

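```bash
python3 - <<'E'
from bench import *
from h import *
np.set_printoptions(precision=4,suppress=True)
f=grab_frame("wrist"); q=lambda x,y,z:onz(f,((x+.5)/2.5-.5+210,(y+.5)/2.5-.5+50),z)
a,b=q(329,300,.093),q(305,560,.093);print("flask far wall",a,b,np.degrees(np.arctan2(-(a-b)[0],(a-b)[1])))
L=q(77,298,.093);print("near far corner",L,a,np.degrees(np.arctan2((a-L)[1],(a-L)[0])))
a,b=q(342,25,.089),q(330,300,.089);print("fence",a,b,np.degrees(np.arctan2(-(a-b)[0],(a-b)[1])))
c=q(222,145,.0995);print("cap end",c)
s=np.array([.5597,.0282]);an=np.radians(-1.4);X=np.array([np.cos(an),np.sin(an)]);Y=np.array([-X[1],X[0]])
for p in(L,q(329,300,.093),c): d=p[:2]-s; print("seat frame",(d@X-.025)*1e3,(d@Y+.036)*1e3)
im=cv2.resize(f["pixels"][150:300,300:370,::-1],None,fx=7,fy=4,interpolation=cv2.INTER_CUBIC);cv2.imwrite("pics/w16.png",im)
E
```

```text
flask far wall [0.5845 0.0627 0.093 ] [0.582  0.0036 0.093 ] -2.4735153575607693
near far corner [0.5306 0.0677 0.093 ] [0.5845 0.0627 0.093 ] -5.296427921751751
fence [0.5868 0.1155 0.089 ] [0.5876 0.0617 0.089 ] 0.7940580428069389
cap end [0.5561 0.0939 0.0995]
seat frame -55.02027239077895 74.73662344848383
seat frame -1.0310913087689908 71.05939188971205
seat frame -30.209617676932332 101.54738953141553
```

View pics/w16.png

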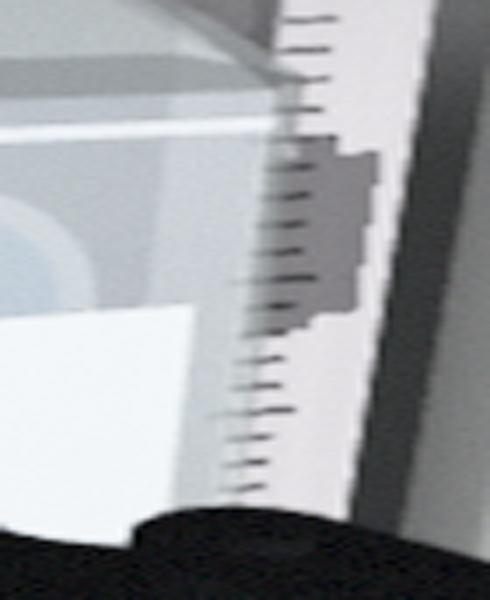

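```bash
python3 - <<'E'
from bench import *
from h import *
np.set_printoptions(precision=4,suppress=True)
f=grab_frame("wrist"); q=lambda x,y,z:onz(f,((x+.5)/2.5-.5+210,(y+.5)/2.5-.5+50),z)
yx=lambda a,b:np.degrees(np.arctan2((b-a)[1],(b-a)[0]))
print("cam",-cam(f)[0].T@cam(f)[1])
for n,p,r_,z in(("fence top",(324,300),(342,25),.089),("fence back edge",(352,560),(402,28),.089),("fence end",(342,22),(402,25),.089),("flask farwall",(303,560),(330,300),.093),("near sil",(79,470),(77,300),.093),("whiteline",(160,341),(322,327),.101),("label edge",(180,453),(294,442),.101),("label side",(294,442),(272,590),.101),("front edge",(155,317),(330,300),.097),("cap end",(170,145),(276,147),.095)):
    a,b=q(*p,z),q(*r_,z); print(n,a,b,yx(a,b),np.linalg.norm(a-b))
E
```

```text
cam [0.4896 0.0952 0.2284]
fence top [0.5861 0.0618 0.089 ] [0.5868 0.1155 0.089 ] 89.20378892927431 0.053660549981168745
fence back edge [ 0.5978 -0.002   0.089 ] [0.6009 0.1153 0.089 ] 88.49656613734854 0.11728097392140299
fence end [0.5868 0.116  0.089 ] [0.6008 0.1158 0.089 ] -0.6692477220266018 0.014026291161939586
flask farwall [0.5814 0.0037 0.093 ] [0.5848 0.0626 0.093 ] 86.77636492650875 0.05906926903880691
near sil [0.5299 0.0341 0.093 ] [0.5306 0.0673 0.093 ] 88.7045095766887 0.033205618688948904
whiteline [0.5435 0.0601 0.101 ] [0.5777 0.0594 0.101 ] -1.280051943121756 0.034139812893649576
label edge [0.5475 0.0378 0.101 ] [0.5725 0.0363 0.101 ] -3.6394684585465447 0.02502994252354987
label side [0.5725 0.0363 0.101 ] [0.5688 0.0036 0.101 ] -96.52786102644137 0.03288841217450855
front edge [0.5442 0.0637 0.097 ] [0.582  0.0636 0.097 ] -0.10159670681499784 0.03771326359495041
cap end [0.5481 0.094  0.095 ] [0.5696 0.0932 0.095 ] -2.104833371715938 0.02150143052839725
```

```bash
python3 - <<'E'
import cv2
im=cv2.imread("pics/w15.png"); cv2.imwrite("pics/w15b.png",cv2.resize(im[200:560,60:360],None,fx=1.65*1.6,fy=1.65,interpolation=cv2.INTER_CUBIC))
E
```

```text
(no output)
```

View pics/w15b.png

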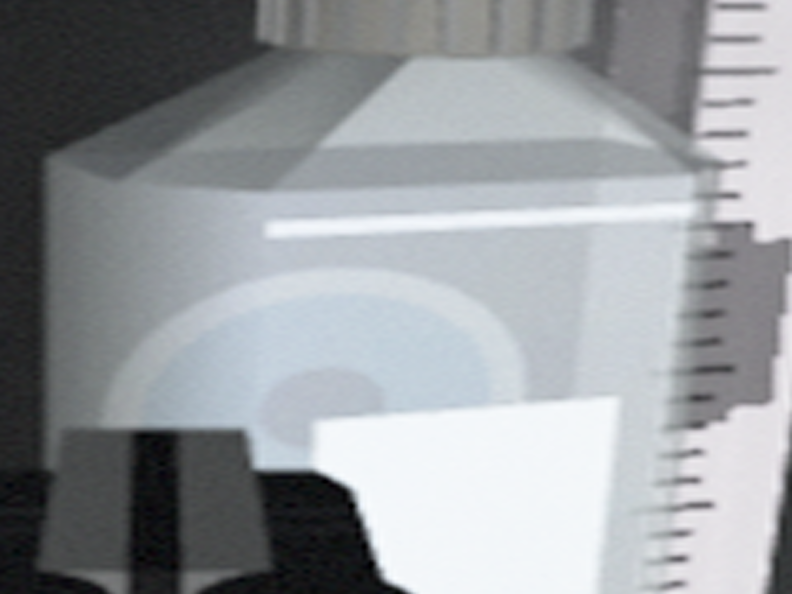

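```bash
python3 - <<'E'
from bench import *
o=readout.get_obs();print(o["clock"],o["contact_force"],o["tcp_pos"])
workorder.hand_in()
print(readout.get_obs()["contact_force"])
E
```

```text
23.2 [-12.37466696   2.97804269  10.66497203] [0.53637115 0.02714958 0.09490283]
the job is handed in; nothing more can be done
the job is handed in; nothing more can be done
```

The job is done and handed in at 23.2 s. The arm is still pushing the flask into its seat.

- **Duster:** I pressed the nozzle with closed fingers until it bottomed out. The fingertips were at 162.8 mm, about 5 mm down, with 33 N, which is more than the 8 N it needs. I then withdrew fully, but I took no close-up to confirm that the nozzle came back up.
- **Laying the flask:** I picked up the clear flask and laid it on the stage clear of the fence. While gripped, I slid its flat end to the stop block and felt contact at about 4 N.
- **Final push:** I slid the flask to the fence and am holding it with one fingertip push on the near bevel. The last reading was about 12 N into the fence, 11 N down and 3 N towards the stop.
- **Tilt:** A 45° tool tilt was out of reach, so the tool is tilted about 20° and pushes diagonally.

**Last checks**
- **Position:** The flask's front edge was at y 63.6 mm, against 63.5 mm expected for a flask fully home. The top edge on the fence side was at the expected distance from the fence, and two of its lines agreed with the fence direction to within a few tenths of a degree.
- **Disagreement:** Two hand-read lines disagreed, the label edge and the flask's far wall, being 2 to 5° off. I put that down to blurred edges in the picture and did not resolve it.
- **Stop contact:** The gripper hid the stop contact from the wrist camera. I judged it from the front edge, from the resistance when I nudged the flask towards the stop, and from the other two cameras.
- **Other items:** I compared the bystanders by eye only, in one scene picture, and they looked unmoved.

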